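Set the copying light and hold the scale rod at its length mark

ROBOT

A 6-joint arm with a two-finger parallel gripper is mounted at the origin on the work surface. World frame = base frame: x ahead of the robot, y to its left, z up, the work surface at z = 0. Lengths are in mm, angles in rad, forces in N, time in s.
With the tool pointing down it reaches from about 400 to 925 mm from the base axis. Payload 12.5 kg.
Tool frame: the origin (TCP) lies between the finger pads; the fingertips stand 14 mm ahead of it and the grasp point (between the pads) lies 5 mm behind it; x points along the fingers, y is the direction in which the jaws open and shut, and the axes are right-handed (so a half turn about x gives the same grasp; the last joint's range is limited). The gripper opens to 95 mm and grips with 3 to 60 N. Pads are 20 mm wide; open, the fingers measure 119 mm over their backs; the gripper's body (75 mm by 180 mm) begins 59 mm behind the grasp point.
Start: joints at [-1.206, 0.491, 1.559, -0, 1.092, -0.106], TCP at [283.524, -557.009, 228.661] pointing down, gripper open.
Joint ranges: [-3.1, 3.1], [-0.84, 2.19], [0.05, 2.79], [-1.13, 4.28], [0.06, 2.93], [-2.69, 2.69]. Speed limits (rad/s): [2.22, 2.22, 2.79, 3.14, 3.14, 3.14].

INTERFACE

Orientations are given as [roll, pitch, yaw] about the fixed x, y, z axes, in that order (R = Rz(yaw) Ry(pitch) Rx(roll)).
In Python, from cell import env, cams gives the robot as it stands.
- The arm moves only by the tool carry_out, never from a script. Its arguments are lists of equal length, an entry for each row: "grip": the closure, from -1 (fully open) to 1 (shut); "linear": the shift along the tool's x, y, z scaled (see below), a list of three; "turn": the turn about the tool's x scaled (see below). In form: {"grip": [grip, ...], "linear": [[tx, ty, tz], ...], "turn": [turn, ...]}. A call has 1 to 5 rows; each row shifts and turns the commanded pose from where the row before left it, along the tool's axes as they then stand; what a row does not reach is not made up. The controller multiplies each number of a shift by 0.5 m and each number of a turn by 180 degrees. A row lasts 1/10 s, in which the tool goes at most 50 mm and 8.59 degrees, less where a joint would pass 70% of its speed; a pose out of reach is approached as far as the arm can. A call with a number of a shift or a turn outside -1 to 1 is refused whole. A call with a gripper value outside its range is refused whole. The fingers move at their own pace and stop on an object; the grip force is fixed at half the most. Time passes only in rows, so rows that do not move let the fingers close. It gives the time, the measured TCP pose, the force and the opening at its end, in the units of the state.
- env.state(): the state, without advancing time (a new reading comes with each control period).
- cams.read_camera(name): name is "scene" or "top"; returns the picture (480x640x3 uint8, blue, green, red); there is no depth.
- cams.camera_info(name): a dict with "fx", "fy", "cx", "cy" (pixels), "dist" ([k1, k2, p1, p2, k3] as OpenCV has them; the pictures are not rectified), "view" (4x4, takes a point from world to camera coordinates). Camera axes: x right, y down, z forward; pixel columns grow to the right and rows downward; lengths in mm; the calibration is good to about 2 mm. A picture is of the moment at which its call begins. camera_info takes no time and is no camera call.
- env.job_done(): hands the job in, once; it reports no verdict.
The state is a dict: "t": time; "joints": joint angles; "qvel": joint speeds; "tau": joint torques, N m; "eef_pos": TCP position; "tcp_rot": TCP orientation; "ft_force": force on the tool from outside, world axes, zero at the start; "moment": the same for the moment, N m; "opening": opening from 0.0 (shut) to 1.0 (fully open).
Only numpy, scipy, OpenCV 4.12 (cv2) and the standard library are available. Lean on these libraries where they do the work, as an engineer would, in place of code of your own. Each camera call takes 0.05 s, during which the arm holds its last target. There are 200 camera calls.

TASK

Get the copying desk ready for the next photograph: swing the lever on the dimmer console until it points along the flat index tongue on the console's face, and let go of it. Then pull the sprung scale rod out of its tube by its grip until the disc on its end is directly above the marker's upright fin, and hold it still there against the spring; you finish while holding it. Leave the index, the marker and everything else on the desk where they are.

Things in the scene. Friction and masses are not known exactly. Their poses are not given: they have to be found in the camera images.
- lever_angle (a joint): Dimmer lever: flat steel bar on top of the grey console, turning about a vertical pivot; angle in rad, 0 = points along the console's -x, growing counter-clockwise seen from above, range -1.2 to 1.2. It stays where it is left (friction about 0.1 N m, no spring).
- lever_handle (a point): Upright round black handle at the end of the dimmer lever, 18 mm diameter, 46 mm tall, vertical; the point is its centre, 72 mm out from the pivot axis and 82 mm above the table (it spans 59 to 105 mm height). Its x axis lies along the lever, from handle to pivot. The lever bar below it reaches 59 mm height.
- lever: The dimmer lever with its handle, origin on the vertical pivot axis, 53 mm above the table. x axis from handle to pivot. The grey console under it is 160 x 210 mm and 40 mm high (one long side nearest the robot; pivot 45 mm from the far side), fixed to the table.
- index (a joint): Angle of the index tongue in rad, same zero and direction as the lever's, so the lever points along the tongue when both angles are equal. Clamped: do not move.
- index_tongue (a point): Index tongue: thin flat T-ended dark steel strip lying on the console's face, running radially out from the lever pivot under the lever, 76 mm long and 11 mm wide, cross-piece 22 mm wide at 92 mm from the pivot. The point is on its top, 75 mm from the pivot; its x axis lies along the tongue, towards the pivot.
- rod_pull (a joint): How far the scale rod is pulled out of its tube, in m: 0 = in (at rest), up to the stop at 0.125. An inner spring draws it back in with about 3.6 N at the start plus 60 N per m of pull (about 10 N at 0.10 m); it snaps back in when let go.
- pull_grip: Black round grip on the end of the sprung scale rod, a lying cylinder 22 mm in diameter and 50 mm long, origin at its centre, axis level, 100 mm above the table; its y axis points along the rod in the pulling-out direction, its x axis level across the rod. The tube mouth is 15 mm behind the grip (tube 26 to 30 mm in diameter). The end disc closes its outer end. The rig's base plate below is 90 x 335 mm, 12 mm high, fixed to the table.
- end_disc (a point): Centre of the steel end disc, 36 mm in diameter and 6 mm thick, fixed on the outer end of the grip, 28 mm from the grip's centre along +y; same axes as the grip.
- marker_fin (a point): Length mark: dark steel saddle clamped on the rig's base plate, below the rod's path, with an upright steel fin 86 mm wide and 5 mm thick across the rod. The point is the middle of the fin's top edge, 64 mm above the table and 36 mm below the rod's axis; same axes as the grip (y along the rod, outwards). It stands 55 to 105 mm outwards of the end disc at the start. Do not move it.
- eraser: Bystander, to be left alone: white block eraser 22 x 50 x 13 mm lying near the rod rig; origin at the centre of its underside.
- sharpener: Bystander, to be left alone: small steel pencil sharpener 26 x 36 x 22 mm near the rod rig; origin at the centre of its underside.
- note_block: Bystander, to be left alone: block of note paper 38 x 50 x 18 mm behind the dimmer console; origin at the centre of its underside.
- magnifier: Bystander, to be left alone: reading glass, 72 mm lens ring with a 90 mm handle, lying on the open atlas (atlas top 18 mm above the table); origin at the centre of its underside (of the lens ring).
- mug: Bystander, to be left alone: white mug, 80 mm across, 92 mm high; origin at the centre of its underside.
- pen_cup: Bystander, to be left alone: black cup of pens, 74 mm across, 85 mm high, pens up to 140 mm; origin at the centre of its underside.

How it is judged (in metres and radians):
On the way, in this order (a step that is already met when the one before it is completed fails the run):
1. the lever points along the index tongue (within 0.1 rad) and has been let go (angle between the x axis of lever and the x axis of index_tongue, either way round below 0.1 rad and contact force between each of the fingers, the arm and lever below 0.1 N), for 0.2 s.
2. the rod is held by its grip with the end disc over the marker fin, within 6 mm (y of end_disc in the frame of marker_fin between -0.006 and 0.006 m and contact force between the fingers and pull_grip above 1.5 N and velocity of joint rod_pull between -0.01 and 0.01 m/s), for 0.3 s.
At the end, for the whole second after the job is handed in: The fingers still hold the rod's grip (over 1.5 N), still (under 10 mm/s), with the end disc within 6 mm, along the rod, of directly above the marker fin; the lever still points along the index tongue within 0.1 rad (all of step 2 and angle between the x axis of lever and the x axis of index_tongue, either way round below 0.1 rad); the arm keeps its last pose, push and grip.
It fails at once if the marker or the index was moved (distance of any of marker_fin, index_tongue from where it was at the start of the episode above 0.004 m).
It fails at once if a bystander was moved more than 20 mm (distance of any of eraser, sharpener, note_block, magnifier, mug, pen_cup from where it was at the start of the episode above 0.02 m).
It also fails if it takes over 53 s, if anything falls off the work surface, if the arm or the gripper's body presses on something with over 40 N, if the wrist force passes 120 N, or if a joint passes its speed limit or range.

## Working session

There is one attempt and no reset: what is moved stays moved. The work goes in short steps, Python scripts to look and compute and a tool call to move; the robot and the scene stay as the last step left them, time stands still between calls to the robot, and variables do not carry over. Pictures are saved under pics/ and viewed, about 8 in all and at most 12, crops included, and the job is handed in when it is done.

Besides the shell and the picture viewer there is one more tool, called after "Emit:" in YAML: its name, and indented under it one key for each argument. carry_out: Moves the arm, as the interface text tells. Shifts and turns lie within -1 to 1; 1 stands for 0.5 m of shift or 180 degrees of turn. Its arguments: {"type":"object","properties":{"grip":{"type":"array"},"linear":{"type":"array"},"turn":{"type":"array"}},"required":["grip","linear","turn"]}

```bash
mkdir -p pics
python3 - <<'E'
from cell import env, cams
import cv2, numpy as np
s=env.state(); print({k:np.round(v,3) for k,v in s.items()})
for n in("top","scene"):
    cv2.imwrite(f"pics/{n}0.png",cams.read_camera(n)); i=cams.camera_info(n); print(n,{k:np.round(v,3).tolist() for k,v in i.items()})
E
```

```text
{'t': np.float64(0.0), 'joints': array([-1.206,  0.492,  1.559, -0.   ,  1.092, -0.106]), 'qvel': array([ 0.002,  0.   , -0.   ,  0.002,  0.   , -0.001]), 'tau': array([-1.0000e-03, -6.1265e+01, -2.5819e+01,  6.9000e-02,  4.8000e-02,
       -0.0000e+00]), 'eef_pos': array([ 283.429, -556.758,  228.04 ]), 'tcp_rot': array([-1.665,  1.57 ,  1.948]), 'ft_force': array([-0.242,  0.264, -1.177]), 'moment': array([0.052, 0.015, 0.018]), 'opening': np.float64(1.001)}
top {'fx': 522.037, 'fy': 522.037, 'cx': 323.106, 'cy': 232.297, 'dist': [-0.137, 0.0, 0.0, 0.0, 0.0], 'view': [[0.004, -1.0, 0.009, 54.078], [-0.981, -0.006, -0.193, 580.182], [0.193, -0.008, -0.981, 1033.701], [0.0, 0.0, 0.0, 1.0]]}
scene {'fx': 517.129, 'fy': 517.129, 'cx': 329.077, 'cy': 245.506, 'dist': [0.052, 0.0, 0.0, 0.0, 0.0], 'view': [[0.622, 0.783, -0.008, -403.613], [0.61, -0.491, -0.622, -284.743], [-0.491, 0.382, -0.783, 1588.49], [0.0, 0.0, 0.0, 1.0]]}
```

View pics/top0.png

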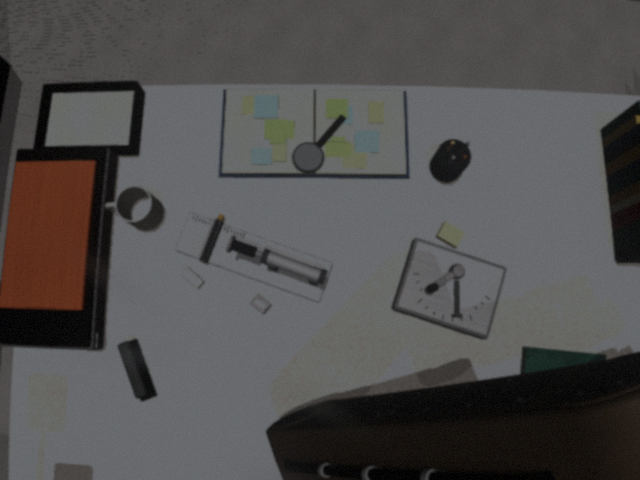

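View pics/scene0.png

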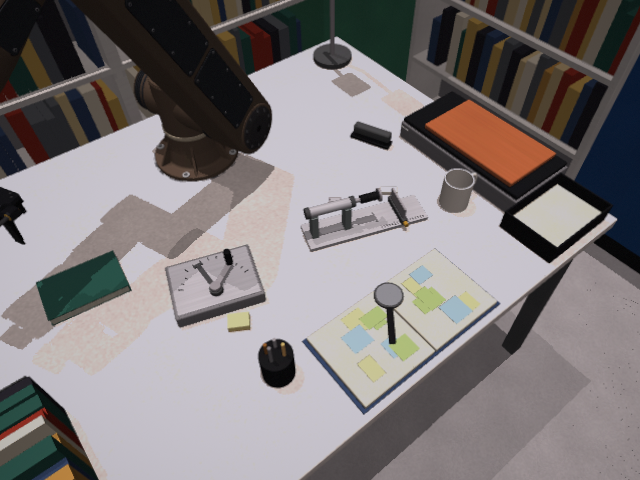

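Both pictures show the console at about (450,287) in the top view: pivot about (457,271), handle about (432,290), and tongue end about (457,317). The rod rig runs from (325,280) to the grip at about (245,248), with the marker at about (213,240). I'll enlarge both areas.

```bash
cat > h.py <<'E'
import numpy as np, cv2
from cell import env, cams
def ray(n,uv):
    i=cams.camera_info(n);K=np.array([[i['fx'],0,i['cx']],[0,i['fy'],i['cy']],[0,0,1.]])
    p=cv2.undistortPoints(np.array([[uv]],float),K,np.array(i['dist'],float))[0,0]
    V=np.array(i['view']);R=V[:3,:3];return -R.T@V[:3,3],R.T@np.array([p[0],p[1],1])
def onz(n,uv,z):
    o,d=ray(n,uv);return o+d*(z-o[2])/d[2]
def proj(n,P):
    i=cams.camera_info(n);K=np.array([[i['fx'],0,i['cx']],[0,i['fy'],i['cy']],[0,0,1.]]);V=np.array(i['view'])
    return cv2.projectPoints(np.array(P,float).reshape(-1,1,3),cv2.Rodrigues(V[:3,:3])[0],V[:3,3],K,np.array(i['dist'],float))[0][:,0]
def crop(im,x,y,w,h,s):
    c=cv2.resize(im[y:y+h,x:x+w],None,fx=s,fy=s,interpolation=cv2.INTER_CUBIC)
    return cv2.convertScaleAbs(c,alpha=1.6)
E
python3 - <<'E'
from h import *
im=cv2.imread('pics/top0.png')
a=crop(im,170,205,160,100,5)  # rig 800x500
cv2.imwrite('pics/c1.png',a)
b=crop(im,385,230,130,110,5)
cv2.imwrite('pics/c2.png',b)
E
```

```text
(no output)
```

View pics/c1.png

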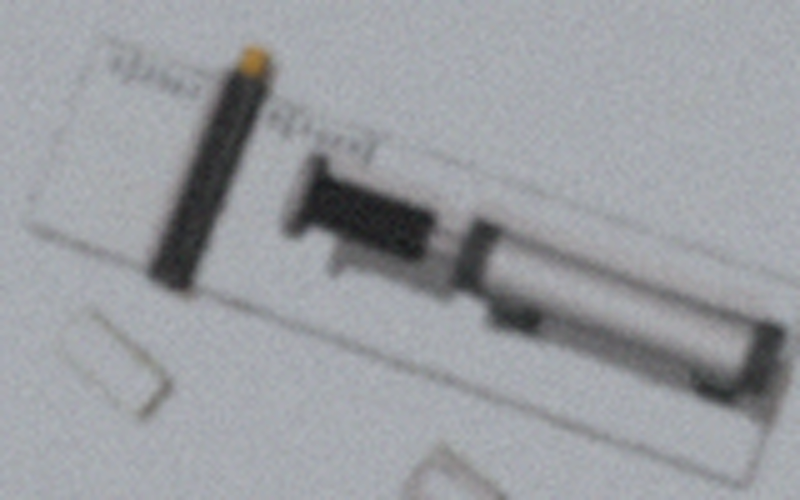

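View pics/c2.png

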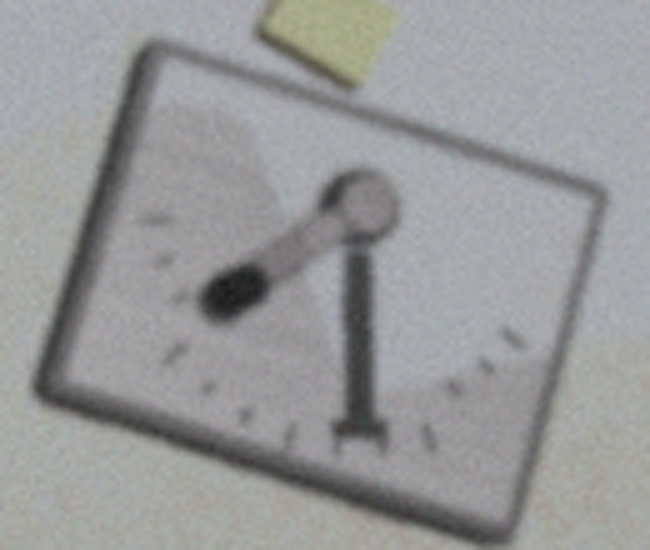

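The rig crop shows the disc centred at about (304,197), the grip from (318,195) to (432,232), and the fin from (253,62) to (172,280). The console crop shows the handle at about (235,293), the pivot cap at (365,206), and the tongue from (357,245) to the T at (360,435).

Run:
```python
from h import *
np.set_printoptions(precision=1,suppress=True)
A=lambda x,y:(170+(x+.5)/5-.5,205+(y+.5)/5-.5); B=lambda x,y:(385+(x+.5)/5-.5,230+(y+.5)/5-.5)
print('campos',ray('top',(320,240))[0],ray('scene',(320,240))[0])
g={}
for n,p,z in [('disc',A(304,197),100),('gripInner',A(432,232),100),('mouth',A(475,255),100),('tubeEnd',A(765,350),100),('finA',A(253,62),64),('finB',A(172,280),64)]:
    g[n]=onz('top',p,z);print(n,g[n])
for n,p,z in [('piv',B(365,206),65),('tIn',B(357,245),43),('tEnd',B(360,435),43),('h_top',B(227,300),105),('h_bot',B(248,283),62)]:
    g[n]=onz('top',p,z);print(n,g[n])
ang=lambda a,b:np.arctan2(*(g[b]-g[a])[[1,0]])
for a,b in [('gripInner','disc'),('tubeEnd','disc'),('tubeEnd','mouth'),('finA','finB'),('tIn','tEnd'),('piv','tEnd'),('piv','h_top'),('piv','h_bot')]:
    print(a,b,np.degrees(ang(a,b)),np.linalg.norm((g[a]-g[b])[:2]))
im=cv2.imread('pics/scene0.png')
a=cv2.resize(crop(im,295,170,140,80,5),(700,400)); cv2.imwrite('pics/c3.png',a)
```

```text
campos [ 369.8   66.1 1125.6] [1204.6 -431.1 1063.2]
disc [546.3 242.7 100. ]
gripInner [532.5 190.9 100. ]
mouth [523.4 173.5 100. ]
tubeEnd [486.2  58.1 100. ]
finA [609.6 272.6  64. ]
finB [517.4 302.5  64. ]
piv [ 498.8 -221.1   65. ]
tIn [ 485.  -222.9   43. ]
tEnd [ 405.6 -221.3   43. ]
h_top [ 456.6 -153.4  105. ]
h_bot [ 467.3 -171.6   62. ]
gripInner disc 75.09683477818784 53.589436531121464
tubeEnd disc 71.97618677147685 194.1072991733645
tubeEnd mouth 72.15683298103424 121.23248928853825
finA finB 162.05446706854514 96.99038820103661
tIn tEnd 178.850084540723 79.41671111551257
piv tEnd -179.83509036139193 93.23570830168363
piv h_top 121.91922528487713 79.72931483323599
piv h_bot 122.49900035950044 58.65471252052453
```

View pics/c3.png

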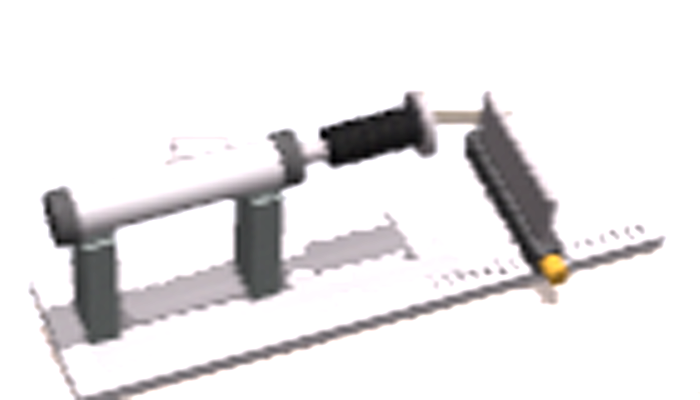

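Scene crop: the grip runs from (330,145) to (415,125), with the disc at (422,122). The upright fin's top edge runs from (487,95) to (553,200), and the saddle sits below it with an orange knob at (553,268).

Run:
```python
from h import *
np.set_printoptions(precision=1,suppress=True)
S=lambda x,y:(295+(x+.5)/5-.5,170+(y+.5)/5-.5)
for n,p,z in [('disc',S(422,122),100),('grin',S(328,148),100),('mouth',S(285,158),100),('tubeEnd',S(60,217),100),('f1',S(488,95),64),('f2',S(553,200),64)]:
    print(n,onz('scene',p,z))
# top-view fin cross-section profile along u, at several offsets along fin; coordinates at z=64
im=cv2.cvtColor(cv2.imread('pics/top0.png'),cv2.COLOR_BGR2GRAY).astype(np.float32)
u=np.array([np.cos(np.radians(72)),np.sin(np.radians(72)),0]);v=np.array([u[1],-u[0],0])
D=np.array([546.3,242.7,64])
s=np.arange(20,90,2.)
acc=0
for w in range(-30,31,3):
    P=D+s[:,None]*u+w*v; q=proj('top',P).astype(np.float32)
    acc=acc+cv2.remap(im,q[:,:1].copy(),q[:,1:].copy(),cv2.INTER_LINEAR)[:,0]
print(np.c_[s,acc/21].T)
acc=0
im2=cv2.cvtColor(cv2.imread('pics/scene0.png'),cv2.COLOR_BGR2GRAY).astype(np.float32)
for w in range(-30,31,3):
    P=D+s[:,None]*u+w*v; q=proj('scene',P).astype(np.float32)
    acc=acc+cv2.remap(im2,q[:,:1].copy(),q[:,1:].copy(),cv2.INTER_LINEAR)[:,0]
print(np.c_[s,acc/21].T)
```

```text
disc [548.5 245.1 100. ]
grin [532.  195.5 100. ]
mouth [523.6 173.9 100. ]
tubeEnd [483.8  60.1 100. ]
f1 [531.2 311.5  64. ]
f2 [608.8 285.7  64. ]
[[ 20.   22.   24.   26.   28.   30.   32.   34.   36.   38.   40.   42.
   44.   46.   48.   50.   52.   54.   56.   58.   60.   62.   64.   66.
   68.   70.   72.   74.   76.   78.   80.   82.   84.   86.   88. ]
 [104.4 104.2 103.1 103.1 104.3 104.4 104.  102.9  94.8  76.4  51.3  35.3
   33.1  34.   31.9  29.8  29.3  33.8  47.3  66.1  83.   93.9 100.5 103.2
  104.1 104.6 104.9 104.2 104.4 104.6 104.7 104.9 105.  105.2 104.6]]
[[ 20.   22.   24.   26.   28.   30.   32.   34.   36.   38.   40.   42.
   44.   46.   48.   50.   52.   54.   56.   58.   60.   62.   64.   66.
   68.   70.   72.   74.   76.   78.   80.   82.   84.   86.   88. ]
 [152.3 166.9 176.7 179.2 169.7 141.3 104.3  79.6  73.5  77.9  81.6  76.2
   71.2  70.   68.8  66.9  64.1  60.8  63.9  88.2 124.6 153.1 168.3 180.7
  187.8 190.4 190.1 189.3 190.5 191.4 191.6 191.3 190.8 190.5 191.5]]
```

```bash
cat >> h.py <<'E'
from scipy.spatial.transform import Rotation as Rt
def tool():
    s=env.state();return np.array(s['eef_pos']),Rt.from_euler('xyz',s['tcp_rot']).as_matrix(),s
def plan(target,jaw=None):
    p,R,s=tool();print('t',s['t'],'pos',p.round(1),'F',np.round(s['ft_force'],1),'op',round(float(s['opening']),3));print('jaw deg',np.degrees(np.arctan2(R[1,1],R[0,1])),'x',R[:,0].round(3))
    print('shift tool mm',(R.T@(np.array(target)-p)).round(1),'scaled',(R.T@(np.array(target)-p)/500).round(4))
    if jaw is not None:
        a=np.degrees(np.arctan2(R[1,1],R[0,1]));d=(a-jaw+90)%180-90
        print('turn about x deg',d,'scaled',d/180)
E
python3 -c "
from h import *
plan([460.6,-160,180],60); i=tool()[1]; print(i.round(3))"
```

```text
t 0.1 pos [ 283.4 -556.8  228.1] F [-0.1 -1.2  0.1] op 1.002
jaw deg -63.025420913182366 x [-0.     0.001 -1.   ]
shift tool mm [  48.4 -273.2 -337.9] scaled [ 0.0968 -0.5465 -0.6757]
turn about x deg 56.97457908681764 scaled 0.31652543937120914
[[-0.     0.454 -0.891]
 [ 0.001 -0.891 -0.454]
 [-1.    -0.001 -0.   ]]
```

Emit:
carry_out:
  grip: [-1,-1,-1,-1,-1]
  linear:
    - [0.01,-0.06,-0.075]
    - [0.01,-0.06,-0.075]
    - [0.01,-0.06,-0.075]
    - [0.01,-0.06,-0.075]
    - [0.01,-0.06,-0.075]
  turn: [0,0,0,0,0]

```text
t: 0.6
eef_pos: [382.9, -336.4, 203.3]
tcp_rot: [-1.266, 1.571, 2.346]
ft_force: [0.8, -0.7, -0.1]
opening: 1.0
```

Emit:
carry_out:
  grip: [-1,-1,-1,-1,-1]
  linear:
    - [0.01,-0.06,-0.075]
    - [0.01,-0.06,-0.075]
    - [0.01,-0.06,-0.075]
    - [0.01,-0.06,-0.075]
    - [0,0,0]
  turn: [0,0,0,0,0]

```text
t: 1.1
eef_pos: [462.9, -158.8, 183.0]
tcp_rot: [-1.297, 1.569, 2.321]
ft_force: [-0.2, -0.5, 0.4]
opening: 1.005
```

Emit:
carry_out:
  grip: [-1,-1,-1,-1,-1]
  linear:
    - [0,0,0]
    - [0,0,0]
    - [0,0,0]
    - [0,0,0]
    - [0,0,0]
  turn: [0.045,0.045,0.045,0.045,0.045]

```text
t: 1.6
eef_pos: [461.6, -163.8, 183.5]
tcp_rot: [0.326, 1.571, -3.058]
ft_force: [0.5, 0.3, -0.3]
opening: 1.005
```

Emit:
carry_out:
  grip: [-1,-1,-1,-1,-1]
  linear:
    - [0,0,0]
    - [0,0,0]
    - [0,0,0]
    - [0,0,0]
    - [0,0,0]
  turn: [0.045,0.045,0,0,0]

```text
t: 2.1
eef_pos: [461.8, -163.5, 183.6]
tcp_rot: [1.199, 1.571, -2.458]
ft_force: [0.5, 0.3, -0.2]
opening: 1.0
```

Run:
```python
from h import *
plan([460.6,-160,87],60); print(tool()[1].round(3))
im=cams.read_camera("top"); cv2.imwrite('pics/top1.png',im); s=cams.read_camera('scene'); cv2.imwrite('pics/scene1.png',s)
c=crop(s,155,170,130,130,5); 
q=proj('scene',[[460.6,-160,105],[460.6,-160,59]]); print(q)
for a in q: cv2.drawMarker(c,tuple(int(round(v)) for v in ((a-[155,170])*5)),(0,0,255),0,12,1)
cv2.imwrite('pics/c4.png',c)
```

```text
t 2.1 pos [ 461.8 -163.5  183.6] F [ 0.5  0.3 -0.2] op 1.0
jaw deg -119.55169662172428 x [-0. -0. -1.]
shift tool mm [96.6 -2.5  2.7] scaled [ 0.1932 -0.005   0.0055]
turn about x deg 0.44830337827573885 scaled 0.002490574323754105
[[-0.    -0.493 -0.87 ]
 [-0.    -0.87   0.493]
 [-1.     0.     0.   ]]
[[225.72041975 249.48752371]
 [228.84220734 261.18986334]]
```

View pics/c4.png

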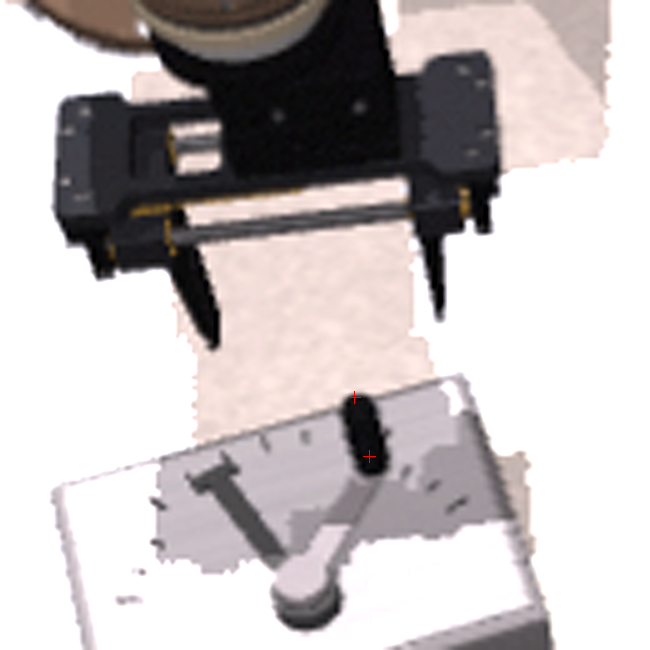

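The projected handle point (red crosses at (355,397) and (369,456)) falls on the black handle. I'll descend and close.

Emit:
carry_out:
  grip: [-1,-1,-1,-1,-1]
  linear:
    - [0.06,-0.005,0.005]
    - [0.06,0,0]
    - [0.05,0,0]
    - [0.022,0,0]
    - [0,0,0]
  turn: [0,0,0,0,0]

```text
t: 2.7
eef_pos: [460.5, -159.7, 86.7]
tcp_rot: [0.076, 1.568, 2.7]
ft_force: [-0.5, 0.4, -0.4]
opening: 1.001
```

Emit:
carry_out:
  grip: [0.8,0.8,0.8,0.8,0.8]
  linear:
    - [0,0,0]
    - [0,0,0]
    - [0,0,0]
    - [0,0,0]
    - [0,0,0]
  turn: [0,0,0,0,0]

```text
t: 3.2
eef_pos: [461.0, -160.0, 88.0]
tcp_rot: [3.138, 1.57, -0.522]
ft_force: [0.1, 0.1, -0.4]
opening: 0.633
```

Emit:
carry_out:
  grip: [0.8,0.8,0.8,0.8,0.8]
  linear:
    - [0,0,0]
    - [0,0,0]
    - [0,0,0]
    - [0,0,0]
    - [0,0,0]
  turn: [0,0,0,0,0]

```text
t: 3.7
eef_pos: [460.9, -159.9, 87.6]
tcp_rot: [2.312, 1.571, -1.348]
ft_force: [-0.6, -0.3, -0.0]
opening: 0.216
```

Emit:
carry_out:
  grip: [1,1,1]
  linear:
    - [0,0,0]
    - [0,0,0]
    - [0,0,0]
  turn: [0,0,0]

```text
t: 4.0
eef_pos: [460.9, -159.9, 87.6]
tcp_rot: [1.15, 1.571, -2.511]
ft_force: [0.6, 0.2, 0.9]
opening: 0.187
```

Run:
```python
from h import *
np.set_printoptions(precision=4,suppress=True)
p,R,s=tool(); print(p,s['opening'],s['ft_force'])
piv=np.array([498.8,-221.1]);d=p[:2]-piv;print(np.hypot(*d),np.degrees(np.arctan2(d[1],d[0])))
th=np.radians(np.linspace(122,179.5,11)); P=np.c_[72*np.cos(th),72*np.sin(th),0*th]
print(np.diff(P,axis=0)@R/500)
```

```text
[ 460.8935 -159.8652   87.6095] 0.186920228138423 [0.6178 0.2024 0.9279]
72.01805270004319 121.75898175034905
[[ 0.      0.013   0.0062]
 [ 0.      0.0136  0.0049]
 [ 0.      0.014   0.0035]
 [ 0.      0.0143  0.002 ]
 [ 0.      0.0144  0.0006]
 [ 0.      0.0144 -0.0008]
 [ 0.      0.0143 -0.0023]
 [ 0.      0.014  -0.0037]
 [ 0.      0.0135 -0.0051]
 [ 0.      0.0129 -0.0064]]
```

Gripped: 0.187 × 95 mm is about 18 mm, and the radius is 72 mm. Now I'll swing the lever.

Emit:
carry_out:
  grip: [1,1,1,1,1]
  linear:
    - [0,0.013,0.0062]
    - [0,0.0136,0.0049]
    - [0,0.014,0.0035]
    - [0,0.0143,0.002]
    - [0,0.0144,0.0006]
  turn: [0,0,0,0,0]

```text
t: 4.5
eef_pos: [435.5, -185.1, 87.6]
tcp_rot: [-0.228, 1.569, 2.395]
ft_force: [0.3, 6.0, 1.7]
opening: 0.186
```

Emit:
carry_out:
  grip: [1,1,1,1,1]
  linear:
    - [0,0.0144,-0.0008]
    - [0,0.0143,-0.0023]
    - [0,0.014,-0.0037]
    - [0,0.0135,-0.0051]
    - [0,0.0129,-0.0064]
  turn: [0,0,0,0,0]

```text
t: 5.0
eef_pos: [426.9, -220.1, 87.8]
tcp_rot: [-0.825, 1.57, 1.798]
ft_force: [1.5, 5.6, 3.7]
opening: 0.186
```

Emit:
carry_out:
  grip: [1,1]
  linear:
    - [0,0,0]
    - [0,0,0]
  turn: [0,0]

```text
t: 5.2
eef_pos: [427.0, -220.5, 87.8]
tcp_rot: [2.473, 1.57, -1.188]
ft_force: [-2.0, -2.8, 4.7]
opening: 0.18
```

Emit:
carry_out:
  grip: [-0.2,-0.2,-0.2,-0.2,-0.2]
  linear:
    - [0,0,0]
    - [0,0,0]
    - [0,0,0]
    - [0,0,0]
    - [0,0,0]
  turn: [0,0,0,0,0]

```text
t: 5.7
eef_pos: [427.1, -220.2, 87.6]
tcp_rot: [0.7, 1.571, -2.96]
ft_force: [-0.3, 0.6, 0.3]
opening: 0.547
```

Emit:
carry_out:
  grip: [-0.2,-0.2,-0.2,-0.2,-0.2]
  linear:
    - [-0.05,0,0]
    - [-0.08,0,0]
    - [-0.08,0,0]
    - [0,0,0.08]
    - [0,0,0]
  turn: [0,0,0,0,0]

```text
t: 6.2
eef_pos: [389.6, -198.5, 193.3]
tcp_rot: [0.034, 1.57, 2.657]
ft_force: [0.0, 0.5, -0.6]
opening: 0.599
```

Run:
```python
from h import *
u=np.array([.309,.951]);G=np.array([547,243.5])-28*u; print('grip centre',G)
plan([*G,180],162); print(tool()[1].round(3))
im=cams.read_camera("top"); cv2.imwrite('pics/top2.png',im); s=cams.read_camera('scene'); cv2.imwrite('pics/scene2.png',s)
cv2.imwrite('pics/c5.png',np.hstack([crop(im,385,230,130,120,3),crop(s,155,210,130,120,3)]))
```

```text
grip centre [538.348 216.872]
t 6.2 pos [ 389.6 -198.5  193.3] F [ 0.   0.5 -0.6] op 0.599
jaw deg -119.70890453127024 x [-0.001  0.    -1.   ]
shift tool mm [  13.4 -434.5   76.7] scaled [ 0.0267 -0.8689  0.1533]
turn about x deg 78.29109546872974 scaled 0.43495053038183185
[[-0.001 -0.496 -0.869]
 [ 0.    -0.869  0.496]
 [-1.     0.     0.001]]
```

View pics/c5.png

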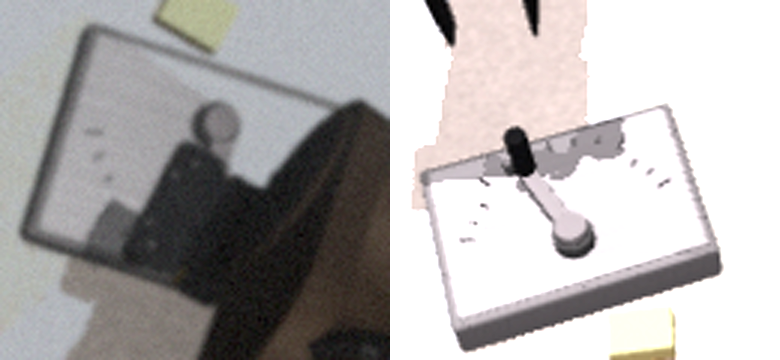

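The scene half shows the lever at (545,200) now covering the tongue, with the handle standing at (518,150). The arm blocks the top view, so I'll check the angle there once the arm is away. Next I'll move over the rod grip.

Emit:
carry_out:
  grip: [-1,-1,-1,-1,-1]
  linear:
    - [0,-0.087,0.015]
    - [0,-0.087,0.015]
    - [0,-0.087,0.015]
    - [0,-0.087,0.015]
    - [0,-0.087,0.016]
  turn: [0,0,0,0,0]

```text
t: 6.8
eef_pos: [468.4, 9.0, 192.1]
tcp_rot: [0.775, 1.571, -2.886]
ft_force: [1.1, -0.6, -0.0]
opening: 0.959
```

Emit:
carry_out:
  grip: [-1,-1,-1,-1,-1]
  linear:
    - [0,-0.087,0.015]
    - [0,-0.087,0.015]
    - [0,-0.087,0.015]
    - [0,-0.087,0.016]
    - [0,-0.086,0.016]
  turn: [0,0,0,0,0]

```text
t: 7.3
eef_pos: [542.4, 217.1, 191.7]
tcp_rot: [0.995, 1.57, -2.665]
ft_force: [1.2, -0.8, 0.5]
opening: 1.0
```

Run:
```python
from h import *
np.set_printoptions(precision=3,suppress=True)
plan([538.3,216.9,180],162); print(tool()[2]['joints'])
```

```text
t 7.3 pos [542.4 217.1 191.7] F [ 1.2 -0.8  0.5] op 1.0
jaw deg -119.71273490983975 x [-0.001 -0.    -1.   ]
shift tool mm [11.7  2.1  3.5] scaled [0.024 0.004 0.007]
turn about x deg 78.28726509016025 scaled 0.43492925050089026
[ 0.268  0.473  1.704 -0.     0.966  2.357]
```

Joint 6 is at 2.36, so a further +78° would exceed its limit. I'll turn −101.7° instead, which gives the same grasp.

Emit:
carry_out:
  grip: [-1,-1,-1,-1,-1]
  linear:
    - [0,0,0]
    - [0,0,0]
    - [0,0,0]
    - [0,0,0]
    - [0,0,0]
  turn: [-0.0435,-0.0435,-0.0435,-0.0435,-0.0435]

```text
t: 7.8
eef_pos: [542.0, 215.1, 191.6]
tcp_rot: [0.173, 1.57, -2.799]
ft_force: [-0.2, 0.3, -0.7]
opening: 1.0
```

Emit:
carry_out:
  grip: [-1,-1,-1,-1,-1]
  linear:
    - [0,0,0]
    - [0,0,0]
    - [0,0,0]
    - [0,0,0]
    - [0,0,0]
  turn: [-0.0435,-0.0435,-0.0435,-0.0435,-0.0435]

```text
t: 8.3
eef_pos: [542.0, 215.1, 191.6]
tcp_rot: [-0.512, 1.57, -2.8]
ft_force: [-1.2, -0.3, 0.8]
opening: 1.001
```

Emit:
carry_out:
  grip: [-1,-1,-1,-1]
  linear:
    - [0,0,0]
    - [0,0,0]
    - [0,0,0]
    - [0,0,0]
  turn: [-0.0435,-0.0435,-0.0435,0]

```text
t: 8.7
eef_pos: [541.9, 215.0, 191.7]
tcp_rot: [-0.891, 1.57, -2.773]
ft_force: [0.6, 0.6, 0.0]
opening: 0.999
```

Run:
```python
from h import *
np.set_printoptions(precision=3,suppress=True)
plan([538.3,216.9,95],162); print(tool()[1])
im=cams.read_camera("top"); cv2.imwrite('pics/top3.png',im); s=cams.read_camera('scene'); cv2.imwrite('pics/scene3.png',s)
a=crop(im,395,240,110,100,4); b=crop(s,300,160,140,100,4)
u=np.array([.309,.951,0]);G=np.array([538.3,216.9,100])
for P in (G-25*u,G+28*u):
    q=proj('scene',P)[0]; cv2.drawMarker(b,tuple(int(round(v)) for v in ((q-[300,160])*4)),(0,0,255),0,12,1)
c=np.zeros((400,1000,3),np.uint8); c[:,:440]=a; c[:,440:]=b; cv2.imwrite('pics/c6.png',cv2.resize(c,(800,320)))
```

```text
t 8.7 pos [541.9 215.  191.7] F [0.6 0.6 0. ] op 0.999
jaw deg -17.81902188489398 x [-0.001 -0.    -1.   ]
shift tool mm [96.7 -3.9 -0.7] scaled [ 0.194 -0.008 -0.002]
turn about x deg 0.18097811510602924 scaled 0.0010054339728112736
[[-0.001  0.952 -0.306]
 [-0.    -0.306 -0.952]
 [-1.    -0.001  0.001]]
```

View pics/c6.png

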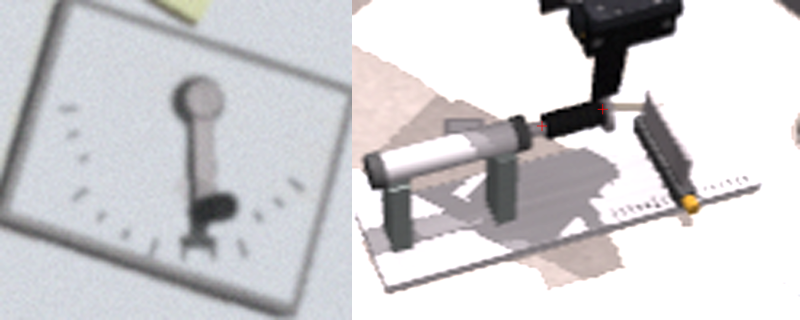

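Left half: the lever runs from the cap (200,98) to the handle base (203,195), with the T at (198,243). Right half: the grip markers at (542,126) and (603,108) fall on the grip ends, about 2 mm towards the tube. Next I'll check the lever angle numerically and measure fin and disc from the unobstructed first pictures.

Run:
```python
from h import *
np.set_printoptions(precision=2,suppress=True)
im=cv2.cvtColor(cv2.imread('pics/top3.png'),cv2.COLOR_BGR2GRAY).astype(np.float32)
im0=cv2.cvtColor(cv2.imread('pics/top0.png'),cv2.COLOR_BGR2GRAY).astype(np.float32)
def strip(im,r,z):   # dark centroid across y at x=498.8-r
    y=np.arange(-245,-195,1.);q=proj('top',np.c_[np.full(50,498.8-r),y,np.full(50,z)]).astype(np.float32)
    return y,cv2.remap(im,q[:,:1].copy(),q[:,1:].copy(),cv2.INTER_LINEAR)[:,0]
def cen(y,v):
    w=np.clip(np.median(v)-8-v,0,None);return (w*y).sum()/w.sum()
for r in range(20,100,6):
    print(r,'tongue0 z43',cen(*strip(im0,r,43)).round(1),'lever3 z58',cen(*strip(im,r,58)).round(1))
C=lambda x,y:(395+(x/.8)/4,240+(y/.8)/4)
print('Tend now',onz('top',C(198,243),43))
# disc & fin profiles along rod
u=np.array([.309,.951,0]);v=np.array([.951,-.309,0]);D=np.array([547,243.5,0])
for n in('top','scene'):
    I=cv2.cvtColor(cv2.imread(f'pics/{n}0.png'),cv2.COLOR_BGR2GRAY).astype(np.float32)
    for z,ws in((118,[0]),(100,[-17,17] ),):
        for w in ws:
            s=np.arange(-16,17,2.);q=proj(n,D+s[:,None]*u+w*v+[0,0,z]).astype(np.float32)
            print(n,z,w,np.c_[s,cv2.remap(I,q[:,:1].copy(),q[:,1:].copy(),cv2.INTER_LINEAR)[:,0]].T.astype(int).tolist())
```

```text
20 tongue0 z43 -220.3 lever3 z58 -217.9
26 tongue0 z43 -220.9 lever3 z58 -217.8
32 tongue0 z43 -222.7 lever3 z58 -217.3
38 tongue0 z43 -222.1 lever3 z58 -216.7
44 tongue0 z43 -221.9 lever3 z58 -216.9
50 tongue0 z43 -222.2 lever3 z58 -216.7
56 tongue0 z43 -222.0 lever3 z58 -218.1
62 tongue0 z43 -221.9 lever3 z58 -231.7
68 tongue0 z43 -221.6 lever3 z58 -224.8
74 tongue0 z43 -221.5 lever3 z58 -224.2
80 tongue0 z43 -221.3 lever3 z58 -218.7
86 tongue0 z43 -221.4 lever3 z58 -216.9
92 tongue0 z43 -221.1 lever3 z58 -217.1
98 tongue0 z43 -224.4 lever3 z58 -220.3
Tend now [ 406.93 -221.96   43.  ]
top 118 0 [[-16, -14, -12, -10, -8, -6, -4, -2, 0, 2, 4, 6, 8, 10, 12, 14, 16], [21, 22, 26, 23, 25, 38, 56, 73, 85, 95, 103, 105, 104, 106, 102, 105, 107]]
top 100 -17 [[-16, -14, -12, -10, -8, -6, -4, -2, 0, 2, 4, 6, 8, 10, 12, 14, 16], [105, 105, 104, 106, 104, 90, 78, 73, 76, 84, 94, 104, 105, 103, 104, 105, 104]]
top 100 17 [[-16, -14, -12, -10, -8, -6, -4, -2, 0, 2, 4, 6, 8, 10, 12, 14, 16], [94, 94, 94, 92, 88, 79, 64, 56, 64, 74, 92, 101, 104, 105, 106, 103, 102]]
scene 118 0 [[-16, -14, -12, -10, -8, -6, -4, -2, 0, 2, 4, 6, 8, 10, 12, 14, 16], [162, 156, 152, 128, 72, 54, 73, 113, 142, 160, 178, 194, 199, 200, 199, 199, 200]]
scene 100 -17 [[-16, -14, -12, -10, -8, -6, -4, -2, 0, 2, 4, 6, 8, 10, 12, 14, 16], [185, 196, 193, 188, 181, 181, 179, 150, 98, 54, 69, 106, 134, 150, 170, 187, 200]]
scene 100 17 [[-16, -14, -12, -10, -8, -6, -4, -2, 0, 2, 4, 6, 8, 10, 12, 14, 16], [160, 175, 151, 115, 59, 48, 50, 58, 69, 110, 156, 200, 200, 200, 200, 200, 184]]
```

Run:
```python
from h import *
im=cv2.cvtColor(cv2.imread('pics/top3.png'),cv2.COLOR_BGR2GRAY).astype(np.float32)
y=np.arange(-244,-198,2.);print(y.astype(int).tolist())
for r,z in((26,59),(32,59),(38,59),(44,59),(50,59),(-10,68),(0,68),(8,68)):
    q=proj('top',np.c_[np.full(len(y),498.8-r),y,np.full(len(y),z)]).astype(np.float32)
    print(r,cv2.remap(im,q[:,:1].copy(),q[:,1:].copy(),cv2.INTER_LINEAR)[:,0].astype(int).tolist())
c=crop(im.astype(np.uint8),420,245,70,80,7); c=cv2.cvtColor(c,cv2.COLOR_GRAY2BGR)
def dr(P,col):
    q=((proj('top',P)-[420,245]+.5)*7).astype(int);cv2.line(c,tuple(map(int,q[0])),tuple(map(int,q[1])),col,1)
dr([[478,-222.3,43],[400,-221,43]],(0,0,255))
cv2.imwrite('pics/c7.png',c)
```

```text
[-244, -242, -240, -238, -236, -234, -232, -230, -228, -226, -224, -222, -220, -218, -216, -214, -212, -210, -208, -206, -204, -202, -200]
26 [132, 132, 134, 134, 134, 133, 128, 120, 112, 110, 110, 112, 108, 97, 77, 67, 94, 118, 132, 131, 133, 135, 134]
32 [134, 133, 133, 133, 133, 133, 131, 122, 113, 109, 111, 110, 111, 100, 76, 68, 87, 113, 127, 133, 136, 135, 135]
38 [133, 133, 134, 134, 134, 132, 126, 118, 113, 110, 110, 111, 110, 96, 75, 66, 82, 108, 124, 132, 134, 133, 133]
44 [132, 134, 134, 134, 133, 131, 124, 112, 108, 109, 111, 109, 110, 98, 75, 64, 79, 104, 124, 131, 132, 133, 133]
50 [134, 134, 133, 134, 135, 133, 129, 121, 112, 108, 110, 108, 104, 92, 73, 67, 83, 106, 121, 127, 130, 132, 134]
-10 [135, 133, 134, 134, 132, 127, 117, 107, 102, 100, 97, 98, 97, 91, 83, 75, 65, 65, 76, 94, 112, 123, 128]
0 [135, 132, 134, 131, 120, 107, 103, 105, 107, 106, 106, 106, 107, 108, 108, 104, 94, 76, 57, 51, 54, 75, 102]
8 [132, 134, 132, 130, 126, 115, 100, 93, 95, 100, 104, 104, 105, 104, 97, 84, 67, 56, 51, 52, 65, 93, 116]
```

View pics/c7.png

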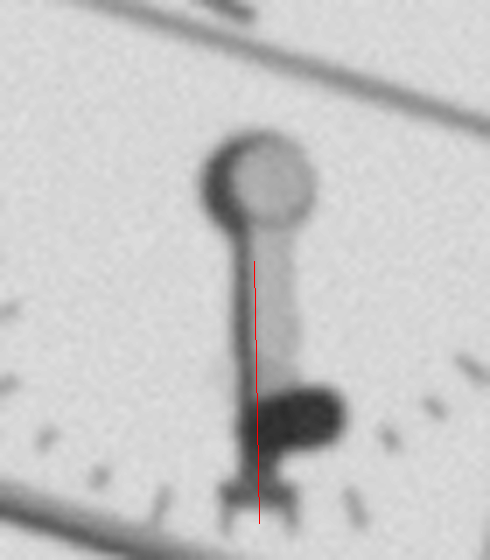

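The bar's edges stay at y ≈ −230.5 and −217, so it is centred at −224 and lies along 180°. The tongue lies along about 179°, so the lever is aligned within about 0.03 rad. Next I'll descend on the rod grip.

Emit:
carry_out:
  grip: [-1,-1,-1,-1,-1]
  linear:
    - [0.06,-0.008,0]
    - [0.06,0,0]
    - [0.05,0,0]
    - [0.023,0,0]
    - [0,0,0]
  turn: [0,0,0,0,0]

```text
t: 9.3
eef_pos: [537.2, 215.9, 94.8]
tcp_rot: [-0.949, 1.568, -2.835]
ft_force: [0.2, 0.3, 0.5]
opening: 1.005
```

Emit:
carry_out:
  grip: [1,1,1,1,1]
  linear:
    - [0,0,0]
    - [0,0,0]
    - [0,0,0]
    - [0,0,0]
    - [0,0,0]
  turn: [0,0,0,0,0]

```text
t: 9.8
eef_pos: [537.6, 216.1, 96.5]
tcp_rot: [1.996, 1.57, 0.112]
ft_force: [0.4, 1.1, 0.0]
opening: 0.636
```

Emit:
carry_out:
  grip: [1,1,1,1,1]
  linear:
    - [0,0,0]
    - [0,0,0]
    - [0,0,0]
    - [0,0,0]
    - [0,0,0]
  turn: [0,0,0,0,0]

```text
t: 10.3
eef_pos: [538.3, 215.9, 96.2]
tcp_rot: [1.803, 1.569, -0.081]
ft_force: [0.6, -2.8, -5.6]
opening: 0.226
```

Emit:
carry_out:
  grip: [1,1,1]
  linear:
    - [0,0,0]
    - [0,0,0]
    - [0,0,0]
  turn: [0,0,0]

```text
t: 10.6
eef_pos: [538.2, 215.9, 96.1]
tcp_rot: [1.889, 1.57, 0.005]
ft_force: [4.9, -1.9, -3.4]
opening: 0.224
```

Emit:
carry_out:
  grip: [1,1,1,1,1]
  linear:
    - [0,0,-0.01]
    - [0,0,-0.012]
    - [0,0,-0.012]
    - [0,0,-0.012]
    - [0,0,-0.012]
  turn: [0,0,0,0,0]

```text
t: 11.1
eef_pos: [547.6, 242.9, 96.1]
tcp_rot: [1.347, 1.569, -0.537]
ft_force: [6.0, -8.7, -3.1]
opening: 0.225
```

Emit:
carry_out:
  grip: [1,1,1,1,1]
  linear:
    - [0,0,-0.012]
    - [0,0,-0.012]
    - [0,0,-0.012]
    - [0,0,-0.01]
    - [0,0,-0.008]
  turn: [0,0,0,0,0]

```text
t: 11.6
eef_pos: [556.4, 268.2, 96.1]
tcp_rot: [1.394, 1.568, -0.49]
ft_force: [10.3, -11.0, -2.5]
opening: 0.223
```

Emit:
carry_out:
  grip: [1,1,1]
  linear:
    - [0,0,0]
    - [0,0,0]
    - [0,0,0]
  turn: [0,0,0]

```text
t: 11.9
eef_pos: [556.4, 268.1, 96.1]
tcp_rot: [1.458, 1.568, -0.426]
ft_force: [9.7, -9.8, -1.9]
opening: 0.224
```

Run:
```python
from h import *
p,R,s=tool(); u=np.array([.309,.951,0]); print('pull',(p-[538.2,215.9,0])@u,'F.u',s['ft_force']@u,s['ft_force'],s['opening'])
im=cams.read_camera("top"); cv2.imwrite('pics/top4.png',im); s=cams.read_camera('scene'); cv2.imwrite('pics/scene4.png',s)
cv2.imwrite('pics/c8.png',np.hstack([crop(im,185,205,80,90,5),crop(s,355,150,80,90,5)]))
```

```text
pull 55.234056240160186 F.u -6.312996415962218 [ 9.65363885 -9.77494303 -1.86738689] 0.22397049112667033
```

View pics/c8.png

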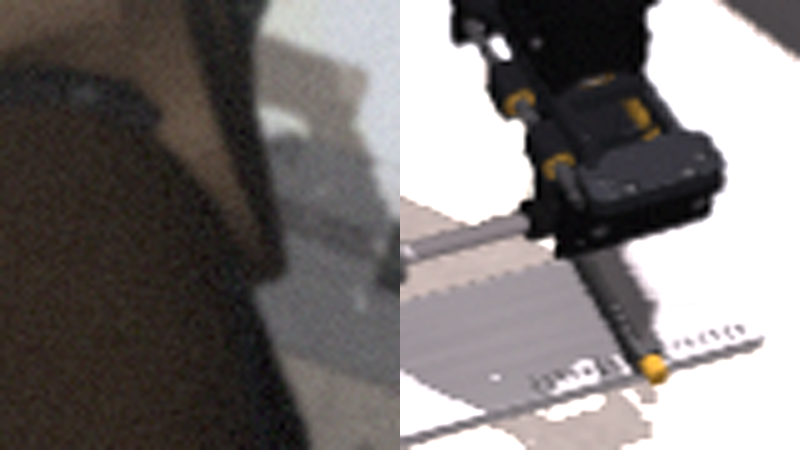

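The arm hides the disc in both views. Joint evidence: the pull is 55.2 mm and the spring force along the rod is 6.3 N, against about 6.9 N expected. The first pictures gave a disc-to-fin distance of 54–56 mm from the outer edges and 56 mm from the centres, and the task text gives a minimum of 55. I'll nudge 0.75 mm and hold.

Emit:
carry_out:
  grip: [1,1,1,1,1]
  linear:
    - [0,0,-0.0015]
    - [0,0,0]
    - [0,0,0]
    - [0,0,0]
    - [0,0,0]
  turn: [0,0,0,0,0]

```text
t: 12.5
eef_pos: [556.6, 268.7, 96.1]
tcp_rot: [1.439, 1.568, -0.446]
ft_force: [9.4, -10.4, -2.5]
opening: 0.225
```

Emit:
carry_out:
  grip: [1,1,1,1,1]
  linear:
    - [0,0,0]
    - [0,0,0]
    - [0,0,0]
    - [0,0,0]
    - [0,0,0]
  turn: [0,0,0,0,0]

```text
t: 13.0
eef_pos: [556.6, 268.7, 96.1]
tcp_rot: [1.437, 1.568, -0.447]
ft_force: [9.4, -10.4, -3.3]
opening: 0.223
```

Run:
```python
from h import *
p,R,s=tool(); u=np.array([.309,.951,0]); print('pull',(p-[538.2,215.9,0])@u,'F.u',s['ft_force']@u,s['opening'],np.abs(s['qvel']).max())
a=cams.read_camera('top').astype(int);b=cv2.imread('pics/top3.png').astype(int)
print('console diff to top3',np.abs(a-b)[240:340,395:505].mean())
# orange knob of marker and fin in scene: unmoved?
f=lambda im:np.argwhere((im[...,2]>150)&(im[...,0]<60)&(im[...,1]>90))
for im in(cv2.imread('pics/scene0.png'),cams.read_camera('scene')):
    w=f(im[205:235,395:420]);print(len(w),w.mean(0))
```

```text
pull 55.900417612649036 F.u -7.039787588766253 0.22299204343323212 0.002050459775323851
console diff to top3 2.1483939393939395
9 [17.22222222 10.33333333]
6 [17.16666667 10.16666667]
```

The pull is 55.9 mm and the spring force is 7.0 N, as expected (3.6 + 60 × 0.056 = 6.95 N). The arm is still, the lever hasn't changed and the marker hasn't moved. I'm handing in.

```bash
python3 -c "
from cell import env
print(env.job_done())"
```

```text
the job is handed in; nothing more can be done
None
```

I set the lever along the index tongue and let go of it, then pulled the rod out and handed the job in while holding it still. I could not see the disc over the fin at the end, because the arm blocked both cameras.

- **Lever:** I swung it about 57°, opened the jaws and backed off. In the clear top view afterwards, the bar lay along about 180° and the tongue along about 179°, a difference of roughly 0.02–0.03 rad against the 0.1 allowed. A first automatic centroid of the bar disagreed by about 4–5 mm. That was the dark shadow beside the bar, and the bar's edge profiles settled it.
- **Rod:** I pulled it 55.9 mm, and the arm was still at the last check. The spring force along the rod was 7.0 N, against about 6.95 N expected at that pull. The jaws were at about 21 mm on the 22 mm grip.
- **Disc over the fin:** this rests on the measured pull and on the starting distance from the first pictures. Those estimates ranged from 54 to 56 mm (at least 55 by the task text), so I expect the disc to be within about 2 mm of the fin.
- **Side force:** the wrist also read about 12 N across the rod, because the grasp was slightly off-centre. I left it as it was.
- **Other things on the desk:** the marker's knob did not shift in the scene picture, and the console looked the same in the last top picture. I did not check the bystanders one by one.

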